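# Index a swing plate against its stop and pin it

### The arm

A 6-joint arm with a two-finger parallel gripper is mounted at the origin on a cart in front of the work surface, level with it; the furniture and walls round the work are solid. World frame = base frame: x ahead of the robot, y to its left, z up, the work surface at z = 0. Lengths are in m, angles in degrees, forces in N, time in s.
With the tool pointing down it reaches from about 0.3 to 0.75 m from the base axis. Payload 8.5 kg.
Tool frame: the origin (TCP) lies between the finger pads; the fingertips stand env.finger_overhang ahead of it and the grasp point (between the pads) lies 2 mm behind it (env.finger_overhang is the distance from the TCP to the fingertips, in m); z points along the fingers, y is the line along which they close (so a half turn about z gives the same grasp; the last joint's range is limited). The gripper opens to 85 mm and grips with 20 to 120 N. Pads are 22 mm wide; open, the fingers measure 114 mm over their backs; the gripper's body (76 mm by 85 mm) begins 54 mm behind the grasp point. The pads swing forward as they close: fully open they stand 13 mm farther back than shut.
Start: joints at [-12.336, 21.807, 74.336, -0, 83.858, -12.336], TCP at [0.55, 0, 0.248] pointing down, gripper open.
Joint ranges: [-178.18, 178.18], [-50.72, 133.34], [12.68, 142.11], [-81.47, 261.47], [9.98, 163.14], [-165.26, 165.26]. Speed limits (degrees/s): [136.94, 136.94, 180, 180, 180, 180].

### API

Orientations are given as a 3x3 rotation matrix whose columns are the frame's x, y, z axes.
In Python, from rig import env gives the robot as it stands. The module is installed in compiled form; this text tells all that it offers.
- The arm moves only by the tool jog_arm, never from a script. Its arguments are lists of equal length, an entry for each row: "hand": the finger opening in m, from 0 to 0.0854; "travel": the shift along the world's x, y, z in m, a list of three; "yaw": the turn about the world's z in rad. A call has exactly 5 rows; each row shifts and turns the commanded pose from where the row before left it; what a row does not reach is not made up. A row lasts 1/8 s, in which the tool goes at most 62.5 mm and 10.7 degrees, less where a joint would pass 70% of its speed; a pose out of reach is approached as far as the arm can. A call is refused whole if a number of a shift passes 0.0625 or a number of a turn 0.188, either way. A call with a gripper value outside its range is refused whole. The fingers move at their own pace and stop on an object; "grip_force" is the grip in N (left out, the last holds). Time passes only in rows, so rows that do not move let the fingers close, or fill a call up. It gives the time, the measured TCP pose, the force, the opening and the grip force at its end, in the units of the state.
- env.observe(): the state, without advancing time (a new reading comes with each control period).
- env.get_image(name): name is "scene" or "side" or "wrist"; returns the picture (400x640x3 uint8, red, green, blue); there is no depth.
- env.calibration(name): a dict with "fx", "fy", "cx", "cy" (pixels), "position" and "rotation" of the camera in the world; the wrist camera has in their place "hand_eye" (4x4, takes a point from camera to tool coordinates, whose origin is the TCP and whose axes are the flange's). Camera axes: x right, y down, z forward; pixel columns grow to the right and rows downward; lengths in m; the calibration is good to about 2 mm. A picture is of the moment at which its call begins: read the wrist's pose just before it. calibration takes no time and is no camera call.
- env.close_job(): hands the job in; it is judged then, once.
The state is a dict: "time_s": time; "q": joint angles; "qvel": joint speeds; "joint_efforts": joint torques, N m; "position": TCP position; "tool_rot": TCP orientation; "ft_force": force on the tool from outside, world axes, zero at the start; "wrist_torque": the same for the moment, N m; "grip_width": finger opening in m; "gripper_force": force on a finger pad.
Only numpy, scipy, OpenCV 4.12 (cv2) and the standard library are available. Lean on these libraries where they do the work, as an engineer would, in place of code of your own. Each camera call takes 0.05 s, during which the arm holds its last target. There are 200 camera calls.

### The job

Swing the aluminium plate of the indexing fixture round its pivot pin by pushing its free end near the corner, until its edge bears on the steel stop block; press it home firmly but gently for about half a second (roughly 15 N, never more than 25 N). Then take the locating dowel from its black rest and put it down through the plate's hole into the base, right down to its collar, and let go. Do not disturb the steel weight, the rack of vials or the tweezers.

Things in the scene. Friction and masses are not known exactly. Their poses are not given: they have to be found in the camera images.
- fixture: fixed dark steel base 230 x 230 x 20 mm, spanning its own x -50..180, y -70..160 mm. Origin: on the axis of the upright 16 mm pivot pin, at the base's underside; z up. A 30 mm washer and nut on the pin (top 51 mm above the bench) keep the plate from lifting. The plate is home when its x axis lies along the fixture's x axis
- base_hole (a point): mouth of the blind dowel hole in the base's top face, at (100, 0, 20) mm of the fixture; 14.5 mm wide, 14 mm deep; turns with the fixture
- stop: steel stop block, 34 x 24 x 22 mm, fixed on the base; origin at its centre, (130, -52, 31) mm of the fixture. Its face toward +y of the fixture, 12 mm from its origin, receives the plate's side; rigid: bringing the plate just to its measured home leaves it unpressed or overpressed, so feel for the force
- plate: loose aluminium plate 180 x 80 x 20 mm, 0.5-1 kg, flat on the base, on the pin with 0.7 mm play. Origin: axis of its pivot hole, underside (z = 20 mm); x toward its free end; spans x -30..150, y -40..40 mm. Starts turned 0.45-0.9 rad anticlockwise (from above) from home; push its +y side near the free corner to turn it clockwise. It slides with 0.5-2 N friction there; oiled. Four studs on top
- push_corner (a point): the free-end corner of the plate to push near: (150, 40, 10) mm in the plate's frame, half-way up its edge
- plate_hole (a point): mouth (top face) of the 14.5 mm through hole in the plate, at (100, 0, 20) mm in the plate; lies over base_hole when the plate is home
- dowel_rest: fixed black plastic block 60 x 60 x 40 mm, origin at the centre of its underside; the dowel hangs by its collar in the 16 mm hole in its top; it stands either left or right of the fixture
- dowel_grip (a point): centre of the steel dowel's round grip, 16 mm across, 40 mm high (20 mm above and below this point). Below the grip is a collar 22 mm across, 4 mm thick, its underside 24 mm below this point; below that the shank, 12 mm across, 32 mm long, with a tapered foot (5 mm long, 7 mm across at the end). 60 g; z up along the dowel
- dowel_tip (a point): centre of the dowel's lower end, 56 mm below dowel_grip; 12 mm under the base's top (8 mm above the bench) when the collar sits on the plate
- weight: bystander: steel weight with a knob, 40 x 40 x 49 mm, origin under its centre; it stands on the side of the fixture where the dowel rest does not
- tweezers: bystander: tweezers, 126 x 13 x 10 mm, left of and behind the fixture, origin under its centre
- nest: bystander: rack with small vials, 52 x 90 x 48 mm, right front, origin under its centre
There are look-alikes about, which are no part of the job. Leave any green or pink look-alike of the part that bears dowel_grip alone.

How it is judged (in metres and radians):
On the way, in this order (a step that is already met when the one before it is completed fails the run):
1. the plate is home: its length within 0.025 rad of the base's x axis and its edge pressed on the stop block with more than 6 N (angle between the x axis of plate and the x axis of fixture, either way round below 0.025 rad and contact force between plate and stop above 6 N), for 0.3 s.
2. the dowel is lifted out of its rest (distance of dowel_grip from where it was at the start of the episode above 0.045 m), for 0.1 s.
At the end, for the whole second after the job is handed in: The plate lies within 0.03 rad of home; the dowel stands upright (0.1 rad) through the plate in the base hole, its tip within 4 mm of the hole's axis and at least 9.5 mm below the base's top; plate and dowel at rest and released (angle between the x axis of plate and the x axis of fixture, either way round below 0.03 rad and horizontal distance between dowel_tip and base_hole below 0.004 m and z of dowel_tip in the frame of fixture below 0.0105 m and angle between dowel_tip's own z axis and vertical below 0.1 rad and linear speed of each of plate, dowel below 0.01 m/s); the robot touches nothing.
It fails at once if the plate bears on the stop with more than 25 N (contact force between plate and stop above 25 N).
It fails at once if the weight is moved by more than 20 mm (distance of weight from where it was at the start of the episode above 0.02 m).
It fails at once if the rack of vials is moved by more than 20 mm (distance of nest from where it was at the start of the episode above 0.02 m).
It fails at once if the tweezers is moved by more than 20 mm (distance of tweezers from where it was at the start of the episode above 0.02 m).
It also fails if it takes over 72 s, if anything falls off the work surface, if the arm or the gripper's body presses on something with over 40 N, if the wrist force passes 120 N, or if a joint passes its speed limit or range.

## Working session

There is one attempt and no reset: what is moved stays moved. The work goes in short steps, Python scripts to look and compute and a tool call to move; the robot and the scene stay as the last step left them, time stands still between calls to the robot, and variables do not carry over. Pictures are saved under pics/ and viewed, at most 10 in all, crops included, and the job is handed in when it is done.

Besides the shell and the picture viewer there is one more tool, called by a JSON object that holds its "fn" and its "kwargs". jog_arm: Moves the arm, as the interface text tells. Its arguments: {"type":"object","properties":{"hand":{"type":"array"},"travel":{"type":"array"},"yaw":{"type":"array"},"grip_force":{"type":"number"}},"required":["hand","travel","yaw"]}

```bash
mkdir -p pics; python3 - <<'E'
from rig import env
import cv2,numpy as np
for n in("scene","side"):
    im=env.get_image(n); cv2.imwrite(f"pics/{n}0.png",im[:,:,::-1]); print(n,env.calibration(n))
print(env.observe()); print(env.finger_overhang, env.calibration("wrist"))
im=env.get_image("wrist"); cv2.imwrite("pics/wrist0.png",im[:,:,::-1])
E
```

```text
scene {'fx': 430.93554955891557, 'fy': 430.93554955891557, 'cx': 322.5199273028464, 'cy': 200.46437202709566, 'position': array([-0.09252485, -0.88683555,  0.64381771]), 'rotation': array([[ 0.80408664, -0.27014461,  0.52959094],
       [-0.59450844, -0.36851064,  0.71467448],
       [ 0.00209444, -0.88950649, -0.45691774]])}
side {'fx': 493.01353499268623, 'fy': 493.01353499268623, 'cx': 325.2077184470422, 'cy': 187.61682444660678, 'position': array([-0.1732532 ,  1.06069912,  0.58362932]), 'rotation': array([[-0.83865292, -0.21787785,  0.49918986],
       [-0.54428638,  0.30102327, -0.78303086],
       [ 0.02033732, -0.92839336, -0.37104199]])}
{'time_s': 0.1, 'q': array([-1.23373784e+01,  2.18384023e+01,  7.43804702e+01,  1.62120228e-03,
        8.38581987e+01, -1.23361396e+01]), 'qvel': array([ 0.02657536,  0.04449511, -0.06364747,  0.0542005 , -0.04742416,
       -0.01501441]), 'joint_efforts': array([ 3.76895419e-03, -4.49219084e+01, -2.31655884e+01, -2.33104493e-04,
        3.63802450e-03,  7.57992581e-06]), 'position': array([5.49755330e-01, 4.27734883e-05, 2.47761229e-01]), 'tool_rot': array([[ 2.48741032e-05,  9.99999144e-01, -1.30807156e-03],
       [ 9.99999950e-01, -2.44622141e-05,  3.14897730e-04],
       [ 3.14865462e-04, -1.30807933e-03, -9.99999095e-01]]), 'ft_force': array([ 0.44551463,  0.49521717, -0.05497309]), 'wrist_torque': array([-0.01077333,  0.06143414,  0.03085943]), 'gripper_force': 0.0, 'grip_width': 0.0852795747843819}
0.017 {'fx': 352.9575629984439, 'fy': 352.9575629984439, 'cx': 318.4691719181883, 'cy': 201.09965869506567, 'hand_eye': array([[ 4.19284466e-04, -9.56968890e-01, -2.90190226e-01,
         7.28799637e-02],
       [ 9.99999020e-01,  1.37315886e-05,  1.39957626e-03,
        -1.19105789e-03],
       [-1.33536617e-03, -2.90190528e-01,  9.56967959e-01,
        -1.26214142e-01],
       [ 0.00000000e+00,  0.00000000e+00,  0.00000000e+00,
         1.00000000e+00]])}
```

View pics/scene0.png

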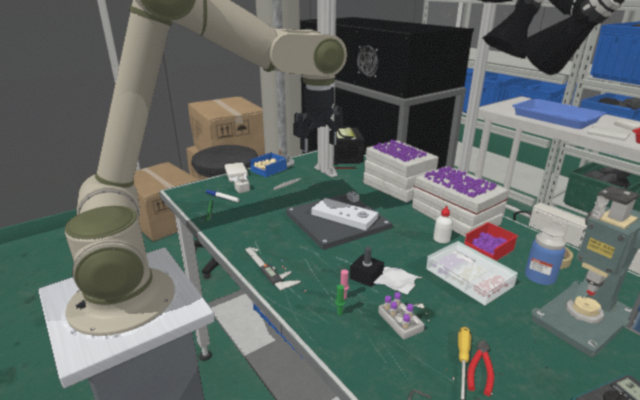

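View pics/wrist0.png

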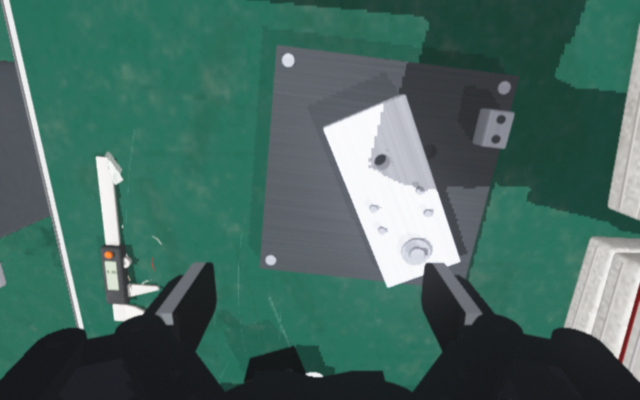

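View pics/side0.png

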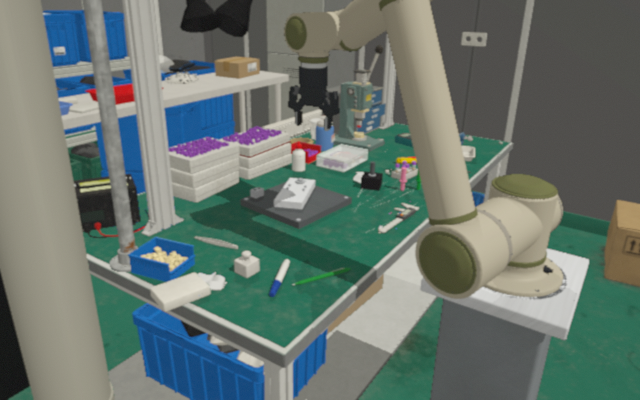

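Wrist view (right = +x, up = +y): the base has corners at about (277,45), (518,75) and (262,268). The nut is at (417,250), the plate hole at (380,160), the stop at (493,128), and the plate's push corner at about (325,130). In the scene view the black rest with the steel dowel is at (367,265). The green (340,297) and pink (344,279) pegs beside it are look-alikes. The weight is on the left, at side (246,263).

```bash
python3 - <<'E'
import cv2
im=cv2.imread("pics/wrist0.png")[35:295,250:530]
cv2.imwrite("pics/c1.png",cv2.resize(im,None,fx=2,fy=2,interpolation=cv2.INTER_CUBIC))
a=cv2.imread("pics/scene0.png")[225:345,310:440]; b=cv2.imread("pics/side0.png")[145:225,340:440]
a=cv2.resize(a,None,fx=3,fy=3,interpolation=cv2.INTER_CUBIC);b=cv2.resize(b,(450,360),interpolation=cv2.INTER_CUBIC)[:360,:400]
cv2.imwrite("pics/c2.png",cv2.hconcat([a,b]))
E
```

```text
(no output)
```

View pics/c1.png

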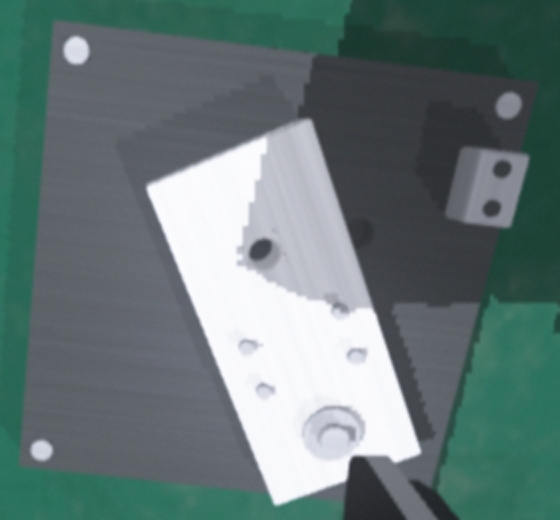

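View pics/c2.png

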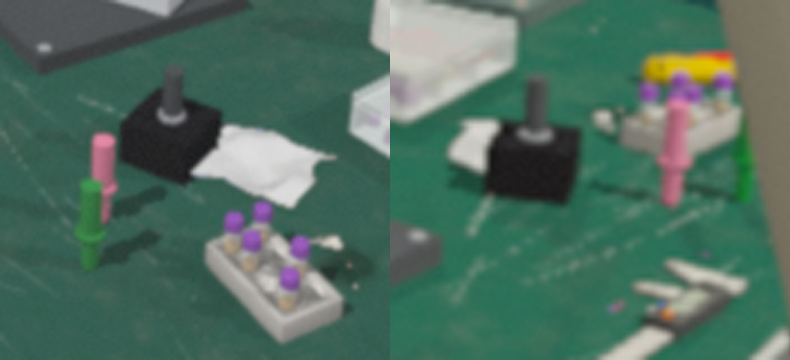

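The real dowel is the grey steel one hanging in the black rest, at scene ≈(368,256) and side ≈(373,168). The green and pink pegs stand free on the bench and don't match.

```bash
cat > h.py <<'E'
from rig import env
import numpy as np
from scipy.optimize import least_squares
def cam(n,obs=None):
    c=env.calibration(n)
    if n=="wrist":
        o=obs; H=np.array(c["hand_eye"]); R=o["tool_rot"]@H[:3,:3]; p=o["position"]+o["tool_rot"]@H[:3,3]
    else: R,p=c["rotation"],c["position"]
    return c,np.array(R),np.array(p)
def proj(C,X):
    c,R,p=C; v=R.T@(np.array(X)-p); return np.array([c["fx"]*v[0]/v[2]+c["cx"],c["fy"]*v[1]/v[2]+c["cy"]])
def onz(C,uv,z):
    c,R,p=C; d=R@np.array([(uv[0]-c["cx"])/c["fx"],(uv[1]-c["cy"])/c["fy"],1]); return p+d*(z-p[2])/d[2]
def rz(a): return np.array([[np.cos(a),-np.sin(a),0],[np.sin(a),np.cos(a),0],[0,0,1]])
def fit(f,x0): 
    s=least_squares(f,x0,loss="soft_l1"); return s.x,s.fun
E
python3 - <<'E'
from h import *
C=cam("wrist",env.observe())
g=lambda u,v:np.array([250+u/2,35+v/2])
fx=[((180,160,20),g(55,22)),((180,-70,20),g(540,83)),((-50,160,20),g(22,465)),((100,0,20),g(362,233)),((0,0,51),g(335,436))]
pl=[((150,40,40),g(148,185)),((150,-40,40),g(310,119)),((-30,-40,40),g(420,453)),((-30,40,40),g(276,505)),((100,0,40),g(264,251))]
def P(x,k): return np.array([x[0],x[1],0])+rz(x[2]+k*x[3])@(np.array(m)/1000)
def f(x):
    global m; r=[]
    for k,L in ((0,fx),(1,pl)):
        for m,uv in L: r+=list(proj(C,P(x,k))-uv)
    return np.array(r)
x,fun=fit(f,[.62,-.02,1.5,.5]); print("fixture",x,"\n",fun.reshape(-1,2).round(1))
for k,q,n in ((1,(150,40,30),"corner"),(1,(140,40,30),"push"),(0,(150,40,30),"cornerhome"),(0,(100,0,20),"basehole"),(0,(130,-40,31),"stopface")):
    m=q; print(n,P(x,k).round(4))
S,D=cam("scene"),cam("side")
for a,b,n in (((368.2,249),(372.9,162.8),"top"),((367.5,264),(373,175),"collar")):
    X,fn=fit(lambda X:np.r_[proj(S,X)-a,proj(D,X)-b],[.5,-.2,.08]); print(n,X,fn)
E
```

```text
fixture [ 0.64849994 -0.08112891  1.45159673  0.51359316] 
 [[ 0.1 -1.3]
 [-0.2 -0.3]
 [-1.2  0.2]
 [-1.6 -0.4]
 [ 0.3  1.7]
 [-0.1  1.3]
 [ 0.6 -0.1]
 [ 0.5 -0.6]
 [-0.1 -0.5]
 [ 0.5  1.1]]
corner [0.5539 0.042  0.03  ]
push [0.5578 0.0328 0.03  ]
cornerhome [0.6266 0.0726 0.03  ]
basehole [0.6604 0.0182 0.02  ]
stopface [0.7037 0.0432 0.031 ]
top [ 0.49822002 -0.26975293  0.08023228] [-0.10200966  0.17673771 -0.15637006 -0.23038324]
collar [ 0.49668294 -0.27188108  0.03904478] [-0.15686686  0.25841658 -0.24090615 -0.33719231]
```

{"fn": "jog_arm", "kwargs": {"hand": [0,0,0,0,0], "travel": [[-0.03,0.022,0],[0,0,-0.05],[0,0,-0.05],[0,0,0],[0,0,0]], "yaw": [-0.06,-0.059,0,0,0], "grip_force": 40}}

```text
time_s: 0.78
position: [0.5209, 0.0218, 0.15]
tool_rot: [[0.119, 0.993, 0.002], [0.993, -0.119, -0.0], [-0.0, 0.002, -1.0]]
ft_force: [0.0, 0.2, 0.3]
grip_width: 0.0002
gripper_force: 0.0
```

{"fn": "jog_arm", "kwargs": {"hand": [0,0,0,0,0], "travel": [[0,0,-0.04],[0,0,-0.04],[0,0,-0.025],[0,0,0],[0,0,0]], "yaw": [0,0,0,0,0]}}

```text
time_s: 1.4
position: [0.5212, 0.0218, 0.0453]
tool_rot: [[0.119, 0.993, 0.003], [0.993, -0.119, -0.001], [-0.0, 0.004, -1.0]]
ft_force: [-0.8, 1.5, 1.0]
grip_width: -0.0002
gripper_force: 0.0
```

{"fn": "jog_arm", "kwargs": {"hand": [0,0,0,0,0], "travel": [[0.006,0.001,-0.001],[0.006,0.001,0],[0.006,0.001,0],[0.006,0.002,0],[0.006,0.002,0]], "yaw": [0,0,0,0,0]}}

```text
time_s: 2.02
position: [0.5502, 0.0292, 0.0422]
tool_rot: [[0.119, 0.993, -0.001], [0.993, -0.119, 0.0], [0.0, -0.001, -1.0]]
ft_force: [-0.7, 0.1, -0.3]
grip_width: 0.0001
gripper_force: 0.4
```

{"fn": "jog_arm", "kwargs": {"hand": [0,0,0,0,0], "travel": [[0.007,0.003,0],[0.007,0.003,0],[0.007,0.003,0],[0.006,0.002,0],[0.005,0.002,0]], "yaw": [0,0,0,0,0]}}

```text
time_s: 2.65
position: [0.5823, 0.0422, 0.0423]
tool_rot: [[0.119, 0.993, -0.0], [0.993, -0.119, 0.0], [0.0, -0.0, -1.0]]
ft_force: [-1.0, 0.6, -0.4]
grip_width: -0.0
gripper_force: 0.5
```

```bash
python3 - <<'E'
from h import *
import cv2
o=env.observe(); im=env.get_image("wrist"); cv2.imwrite("pics/w1.png",im[:,:,::-1])
print(o["position"],o["ft_force"])
C=cam("wrist",o); x=[.6485,-.0811,1.4516]
for q in ((150,40,40),(150,-40,40),(100,0,40),(130,-40,42),(147,-40,42),(113,-40,42)):
    print(q,proj(C,np.array([x[0],x[1],0])+rz(x[2])@np.array(q)/1000).round(0))
E
```

```text
[0.58231019 0.04217207 0.04228192] [-1.02919813  0.55249471 -0.35773571]
(150, 40, 40) [427. 197.]
(150, -40, 40) [638. 197.]
(100, 0, 40) [512. 311.]
(130, -40, 42) [629. 248.]
(147, -40, 42) [640. 206.]
(113, -40, 42) [618. 286.]
```

View pics/w1.png

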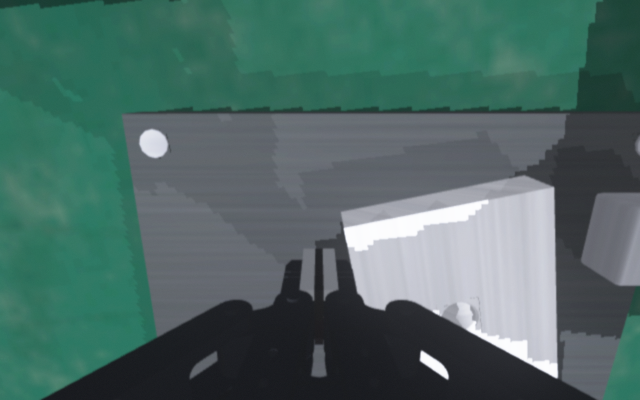

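The finger touches the plate's +y side near the corner, at (345,235). The plate's free edge runs (345,226)→(553,187), so about 0.19 rad remains, roughly 25 mm of push.

{"fn": "jog_arm", "kwargs": {"hand": [0,0,0,0,0], "travel": [[0.005,0.001,0],[0.004,0.001,0],[0.004,0.001,0],[0.003,0.001,0],[0.002,0.001,0]], "yaw": [0,0,0,0,0]}}

```text
time_s: 3.32
position: [0.6002, 0.047, 0.0423]
tool_rot: [[0.119, 0.993, 0.0], [0.993, -0.119, -0.0], [-0.0, 0.0, -1.0]]
ft_force: [-0.1, -0.1, 0.6]
grip_width: -0.0001
gripper_force: 0.3
```

{"fn": "jog_arm", "kwargs": {"hand": [0,0,0,0,0], "travel": [[0.0006,0,0],[0.0006,0,0],[0.0006,0,0],[0.0006,0,0],[0.0006,0,0]], "yaw": [0,0,0,0,0]}}

```text
time_s: 3.95
position: [0.603, 0.047, 0.0423]
tool_rot: [[0.119, 0.993, -0.0], [0.993, -0.119, 0.0], [0.0, -0.0, -1.0]]
ft_force: [-1.0, 0.1, 1.0]
grip_width: 0.0002
gripper_force: 0.5
```

{"fn": "jog_arm", "kwargs": {"hand": [0,0,0,0,0], "travel": [[0.0003,0,0],[0.0003,0,0],[0.0003,0,0],[0.0003,0,0],[0.0003,0,0]], "yaw": [0,0,0,0,0]}}

```text
time_s: 4.58
position: [0.6045, 0.047, 0.0423]
tool_rot: [[0.119, 0.993, -0.0], [0.993, -0.119, 0.0], [0.0, -0.0, -1.0]]
ft_force: [-0.5, 0.2, -0.6]
grip_width: -0.0
gripper_force: 0.5
```

{"fn": "jog_arm", "kwargs": {"hand": [0,0,0,0,0], "travel": [[0.0003,0,0],[0.0003,0,0],[0.0003,0,0],[0.0003,0,0],[0.0003,0,0]], "yaw": [0,0,0,0,0]}}

```text
time_s: 5.2
position: [0.606, 0.047, 0.0423]
tool_rot: [[0.119, 0.993, -0.0], [0.993, -0.119, -0.0], [-0.0, -0.0, -1.0]]
ft_force: [-1.1, 0.4, 0.2]
grip_width: -0.0004
gripper_force: 0.5
```

{"fn": "jog_arm", "kwargs": {"hand": [0,0,0,0,0], "travel": [[0.0003,0,0],[0.0003,0,0],[0.0003,0,0],[0.0003,0,0],[0.0003,0,0]], "yaw": [0,0,0,0,0]}}

```text
time_s: 5.82
position: [0.6075, 0.047, 0.0423]
tool_rot: [[0.119, 0.993, -0.0], [0.993, -0.119, -0.0], [-0.0, -0.0, -1.0]]
ft_force: [-0.2, 0.6, 0.7]
grip_width: -0.0002
gripper_force: 0.5
```

{"fn": "jog_arm", "kwargs": {"hand": [0,0,0,0,0], "travel": [[0.0003,0,0],[0.0003,0,0],[0.0003,0,0],[0.0003,0,0],[0.0003,0,0]], "yaw": [0,0,0,0,0]}}

```text
time_s: 6.45
position: [0.609, 0.047, 0.0423]
tool_rot: [[0.119, 0.993, -0.0], [0.993, -0.119, -0.0], [-0.0, -0.0, -1.0]]
ft_force: [-0.9, 0.6, 0.6]
grip_width: -0.0003
gripper_force: 0.5
```

```bash
python3 - <<'E'
from h import *
import cv2
im=env.get_image("wrist"); cv2.imwrite("pics/w2.png",im[:,:,::-1])
E
```

```text
(no output)
```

View pics/w2.png

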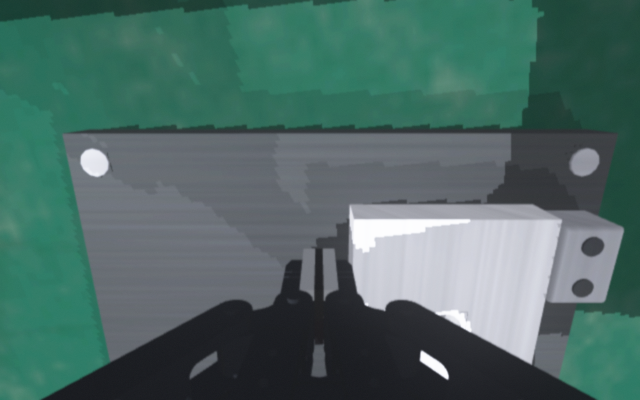

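The plate lies nearly along the base, with its −y edge at (558,225) almost against the stop. I'll feel forward with finer steps.

{"fn": "jog_arm", "kwargs": {"hand": [0,0,0,0,0], "travel": [[0.0002,0,0],[0.0002,0,0],[0.0002,0,0],[0.0002,0,0],[0.0002,0,0]], "yaw": [0,0,0,0,0]}}

```text
time_s: 7.12
position: [0.6094, 0.047, 0.0423]
tool_rot: [[0.119, 0.993, -0.002], [0.993, -0.119, 0.0], [-0.0, -0.002, -1.0]]
ft_force: [-6.8, 0.4, 3.1]
grip_width: 0.0001
gripper_force: 3.1
```

{"fn": "jog_arm", "kwargs": {"hand": [0,0,0,0,0], "travel": [[0.0002,0,0],[0.0002,0,0],[0.0001,0,0],[0,0,0],[0,0,0]], "yaw": [0,0,0,0,0]}}

```text
time_s: 7.75
position: [0.6094, 0.047, 0.0422]
tool_rot: [[0.119, 0.993, -0.003], [0.993, -0.119, 0.0], [-0.0, -0.003, -1.0]]
ft_force: [-8.0, -0.3, 4.9]
grip_width: 0.0003
gripper_force: 3.8
```

{"fn": "jog_arm", "kwargs": {"hand": [0,0,0,0,0], "travel": [[0.0003,0,0],[0.0003,0,0],[0.0002,0,0],[0,0,0],[0,0,0]], "yaw": [0,0,0,0,0]}}

```text
time_s: 8.38
position: [0.6095, 0.0471, 0.0421]
tool_rot: [[0.119, 0.993, -0.005], [0.993, -0.119, 0.0], [-0.0, -0.005, -1.0]]
ft_force: [-10.6, -0.3, 6.0]
grip_width: 0.0
gripper_force: 5.3
```

{"fn": "jog_arm", "kwargs": {"hand": [0,0,0,0,0], "travel": [[0.0004,0,0],[0.0004,0,0],[0.0003,0,0],[0,0,0],[0,0,0]], "yaw": [0,0,0,0,0]}}

```text
time_s: 9.0
position: [0.6096, 0.0472, 0.042]
tool_rot: [[0.118, 0.993, -0.007], [0.993, -0.118, 0.0], [-0.001, -0.007, -1.0]]
ft_force: [-14.2, 0.2, 7.9]
grip_width: 0.0002
gripper_force: 7.5
```

{"fn": "jog_arm", "kwargs": {"hand": [0,0,0,0,0], "travel": [[0,0,0],[0,0,0],[0,0,0],[0,0,0],[0,0,0]], "yaw": [0,0,0,0,0]}}

```text
time_s: 9.62
position: [0.6096, 0.0472, 0.042]
tool_rot: [[0.118, 0.993, -0.007], [0.993, -0.118, 0.0], [-0.001, -0.007, -1.0]]
ft_force: [-15.6, -1.0, 7.6]
grip_width: -0.0007
gripper_force: 7.5
```

{"fn": "jog_arm", "kwargs": {"hand": [0,0,0,0,0], "travel": [[-0.002,0,0],[-0.003,0,0],[-0.018,0,0],[0,0,0.05],[0,0,0.06]], "yaw": [0,0,0,0,0]}}

```text
time_s: 10.25
position: [0.5894, 0.0468, 0.1532]
tool_rot: [[0.119, 0.993, -0.001], [0.993, -0.119, 0.0], [-0.0, -0.001, -1.0]]
ft_force: [0.8, -0.9, 1.7]
grip_width: 0.0001
gripper_force: 0.0
```

{"fn": "jog_arm", "kwargs": {"hand": [0,0,0,0,0], "travel": [[0,0,0.05],[0.02,-0.045,0],[0.022,-0.042,0],[0,0,0],[0,0,0]], "yaw": [0,0,0,0,0]}}

```text
time_s: 10.88
position: [0.6314, -0.0397, 0.2022]
tool_rot: [[0.119, 0.993, 0.0], [0.993, -0.119, 0.0], [0.0, 0.0, -1.0]]
ft_force: [-0.6, 0.8, -0.2]
grip_width: 0.0003
gripper_force: 0.0
```

```bash
python3 - <<'E'
from h import *
import cv2
o=env.observe(); im=env.get_image("wrist"); cv2.imwrite("pics/w3.png",im[:,:,::-1])
np.savez("w3.npz",p=o["position"],R=o["tool_rot"]); print(o["position"],o["ft_force"])
C=cam("wrist",o);P=[.6485,-.0811,0]
for q in ((100,0,40),(0,0,51),(150,40,40),(150,-40,40)): print(q,proj(C,P+rz(1.4516)@np.array(q)/1000).round(1))
E
```

```text
[ 0.63137554 -0.03974725  0.20221963] [-0.61293093  0.78563236 -0.15755519]
(100, 0, 40) [346.9 109.7]
(0, 0, 51) [345.1 232.5]
(150, 40, 40) [295.2  41. ]
(150, -40, 40) [401.8  41. ]
```

View pics/w3.png

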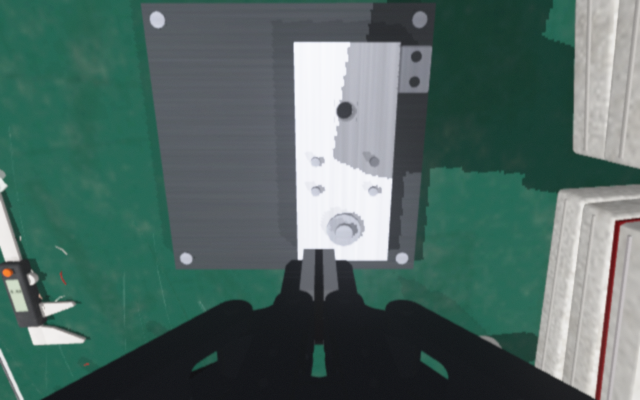

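The plate is home: hole at (345,111), nut at (344,231), corners at (293,41) and (401,42), all within about 1.5 px of prediction. Next I look at the dowel from above.

{"fn": "jog_arm", "kwargs": {"hand": [0.05,0.05,0.05,0.05,0.05], "travel": [[-0.027,-0.046,0],[-0.027,-0.046,0],[-0.027,-0.046,0],[-0.027,-0.046,0],[-0.027,-0.046,0]], "yaw": [0,0,0,0,0]}}

```text
time_s: 11.55
position: [0.4957, -0.2702, 0.2028]
tool_rot: [[0.117, 0.993, 0.001], [0.993, -0.117, -0.001], [-0.0, 0.001, -1.0]]
ft_force: [-0.1, -0.6, -0.4]
grip_width: 0.0505
gripper_force: 0.0
```

{"fn": "jog_arm", "kwargs": {"hand": [0.05,0.05,0.05,0.05,0.05], "travel": [[0,0,0],[0,0,0],[0,0,0],[0,0,0],[0,0,0]], "yaw": [0,0,0,0,0]}}

```text
time_s: 12.18
position: [0.4967, -0.2695, 0.2023]
tool_rot: [[0.118, 0.993, -0.0], [0.993, -0.118, 0.0], [0.0, -0.0, -1.0]]
ft_force: [-0.3, 0.4, -0.1]
grip_width: 0.0498
gripper_force: 0.0
```

```bash
python3 - <<'E'
from h import *
import cv2
o=env.observe(); im=env.get_image("wrist"); cv2.imwrite("pics/w4.png",im[:,:,::-1])
print(o["position"],o["ft_force"])
C=cam("wrist",o)
for q in ((.497,-.271,.084),(.497,-.271,.044),(.497,-.271,.04)): print(q,proj(C,q).round(1))
z=np.load("w3.npz"); W=cam("wrist",dict(position=z["p"],tool_rot=z["R"]))
g=cv2.imread("pics/w3.png",0)[100:122,334:357]; ys,xs=np.nonzero(g<70); h=(xs.mean()+334,ys.mean()+100); print(h,len(xs),onz(W,h,.04),onz(W,(345.3,110.8),.04))
E
```

```text
[ 0.49667836 -0.26947139  0.20231072] [-0.28656871  0.38735367 -0.14816064]
(0.497, -0.271, 0.084) [320.1 201.3]
(0.497, -0.271, 0.044) [319.8 187.3]
(0.497, -0.271, 0.04) [319.8 186.1]
(np.float64(344.33103448275864), np.float64(109.86896551724138)) 145 [0.65832703 0.01832221 0.04      ] [0.65902005 0.01751936 0.04      ]
```

View pics/w4.png

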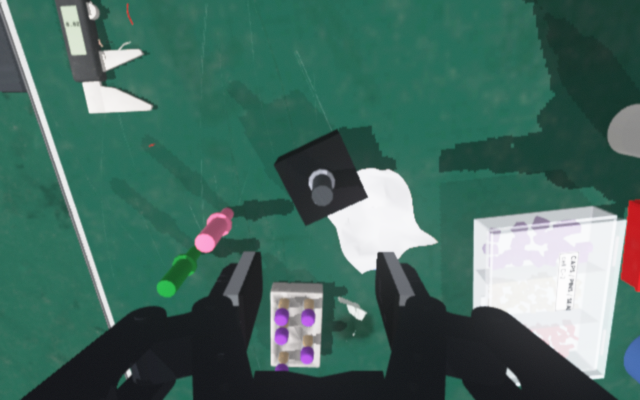

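The steel dowel's top is at (321.5,195) and its collar at (320.5,181). The pink peg at (213,240), the green peg at (175,280) and the rack at (297,325) are all clear of the finger paths.

```bash
python3 - <<'E'
from h import *
import cv2
C=cam("wrist",env.observe())
print(onz(C,(321.5,195),.084),onz(C,(320.5,181.5),.044))
g=cv2.imread("pics/w4.png",0)[160:216:2,302:342:2]
for i,r in enumerate(g): print(160+2*i,*r)
E
```

```text
[ 0.49842903 -0.26657976  0.084     ] [ 0.49800932 -0.2662753   0.044     ]
160 36 36 35 36 37 36 37 38 40 38 38 39 39 39 40 40 40 40 42 41
162 36 34 36 35 37 36 38 38 38 40 39 39 39 40 41 40 40 42 41 42
164 33 36 37 36 36 36 39 38 37 38 38 41 40 41 40 41 40 41 41 40
166 37 36 35 35 37 35 36 38 38 36 38 38 38 40 40 40 41 41 41 42
168 37 36 38 37 36 38 37 39 53 66 58 52 43 37 40 40 41 42 41 42
170 37 37 37 36 35 38 61 101 150 165 164 164 133 61 38 37 37 36 35 36
172 36 35 37 36 39 89 166 182 188 182 187 202 193 118 82 41 33 33 33 34
174 37 36 36 37 66 170 188 172 144 96 96 120 152 132 127 78 34 34 34 35
176 39 39 37 47 147 192 164 87 58 51 51 49 56 94 126 115 45 34 35 36
178 38 39 37 80 186 182 99 60 55 51 49 49 49 51 106 130 78 34 35 36
180 39 39 39 91 188 157 67 59 53 52 49 50 50 49 73 131 109 36 36 37
182 39 41 40 109 196 144 66 59 53 51 51 49 51 51 61 127 103 36 36 37
184 39 40 40 110 206 135 62 58 54 55 54 54 51 52 57 125 96 38 38 38
186 39 39 37 68 191 128 63 62 75 85 86 86 76 57 55 115 79 37 37 37
188 40 38 39 41 133 119 77 90 95 95 95 95 94 85 65 79 52 39 41 45
190 36 38 40 40 63 85 93 95 95 96 94 96 95 96 87 54 45 45 46 45
192 39 39 39 41 43 83 95 96 93 95 96 94 96 98 95 69 46 45 45 45
194 39 40 40 40 43 89 95 95 96 94 96 95 95 96 96 82 45 44 46 48
196 39 40 39 40 45 89 94 95 96 95 96 96 95 94 96 80 46 47 45 47
198 38 40 41 40 43 80 96 95 96 97 97 95 96 95 95 75 47 46 47 48
200 40 40 41 40 42 58 92 95 93 95 98 95 95 96 90 58 47 47 46 48
202 39 40 40 40 41 44 83 98 95 94 97 96 95 93 64 47 46 48 48 49
204 39 41 39 41 41 42 49 72 89 90 92 94 83 64 48 46 47 47 47 48
206 40 41 39 41 41 41 44 43 52 56 59 61 50 46 46 46 47 48 48 49
208 41 42 42 41 43 42 43 43 43 44 45 45 45 46 46 46 46 48 48 53
210 40 40 40 41 41 41 44 42 43 43 44 46 46 46 46 47 48 65 126 191
212 40 41 42 42 44 41 42 44 43 43 45 45 46 45 49 64 128 206 239 244
214 40 41 41 41 42 42 43 44 43 44 45 47 47 90 176 208 239 244 244 243
```

{"fn": "jog_arm", "kwargs": {"hand": [0.05,0.05,0.05,0.05,0.05], "travel": [[0.002,0.0027,-0.05],[0,0,-0.04],[0,0,-0.03],[0,0,-0.014],[0,0,0]], "yaw": [0,0,0,0,0]}}

```text
time_s: 12.85
position: [0.4984, -0.2673, 0.0681]
tool_rot: [[0.119, 0.993, -0.001], [0.993, -0.119, 0.0], [0.0, -0.001, -1.0]]
ft_force: [0.5, 0.0, 0.2]
grip_width: 0.0501
gripper_force: 0.0
```

{"fn": "jog_arm", "kwargs": {"hand": [0.01,0.01,0.01,0.01,0.01], "travel": [[0,0,0],[0,0,0],[0,0,0],[0,0,0],[0,0,0]], "yaw": [0,0,0,0,0], "grip_force": 40}}

```text
time_s: 13.48
position: [0.4988, -0.2676, 0.0695]
tool_rot: [[0.119, 0.993, 0.002], [0.993, -0.119, -0.001], [-0.001, 0.002, -1.0]]
ft_force: [-0.6, 0.3, 6.6]
grip_width: 0.0147
gripper_force: 38.9
```

{"fn": "jog_arm", "kwargs": {"hand": [0.01,0.01,0.01,0.01,0.01], "travel": [[0,0,0.01],[0,0,0.02],[0,0,0.03],[0,0,0.03],[0,0,0.03]], "yaw": [0,0,0,0,0]}}

```text
time_s: 14.1
position: [0.4982, -0.2672, 0.1899]
tool_rot: [[0.119, 0.993, 0.0], [0.993, -0.119, -0.0], [-0.0, 0.0, -1.0]]
ft_force: [-0.2, 0.7, -1.5]
grip_width: 0.015
gripper_force: 39.0
```

```bash
python3 - <<'E'
from h import *
import cv2
o=env.observe()
a=env.get_image("scene"); b=env.get_image("side"); w=env.get_image("wrist")
print(o["position"],o["ft_force"],o["grip_width"])
X=o["position"]-[0,0,.02]
out=[]
for n,im in (("scene",a),("side",b)):
    u,v=proj(cam(n),X).astype(int); out.append(cv2.resize(im[v-35:v+45,u-40:u+40],(390,390),interpolation=cv2.INTER_CUBIC))
cv2.imwrite("pics/g1.png",cv2.hconcat(out)[:,:,::-1]); cv2.imwrite("pics/w5.png",w[:,:,::-1])
E
```

```text
[ 0.49824053 -0.26715735  0.18985332] [-0.18679138  0.74853182 -1.45947159] 0.014970196129010235
```

View pics/g1.png

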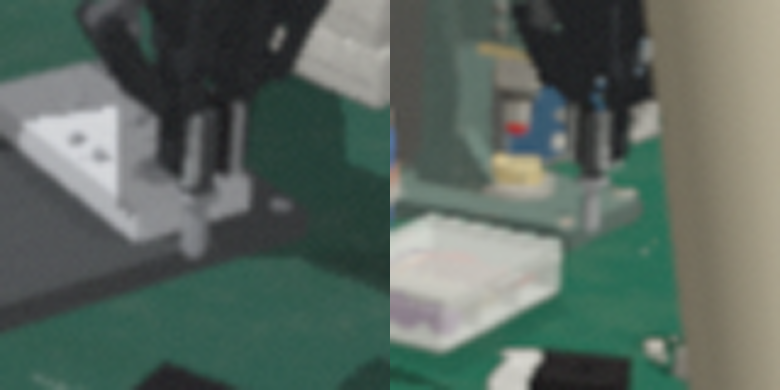

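Held: the dowel hangs upright between the pads, with collar and shank visible below the fingertips. Next I carry it over the hole.

{"fn": "jog_arm", "kwargs": {"hand": [0.01,0.01,0.01,0.01,0.01], "travel": [[0.02,0.035,0],[0.027,0.048,0],[0.027,0.048,0],[0.027,0.048,0],[0.027,0.048,0]], "yaw": [0,0,0,0,0]}}

```text
time_s: 14.88
position: [0.6266, -0.0385, 0.1869]
tool_rot: [[0.119, 0.993, -0.002], [0.993, -0.119, 0.001], [0.0, -0.002, -1.0]]
ft_force: [0.3, -0.3, 0.1]
grip_width: 0.0151
gripper_force: 39.0
```

{"fn": "jog_arm", "kwargs": {"hand": [0.01,0.01,0.01,0.01,0.01], "travel": [[0.022,0.038,0],[0.011,0.02,0],[0,0,0],[0,0,0],[0,0,0]], "yaw": [0,0,0,0,0]}}

```text
time_s: 15.5
position: [0.659, 0.0166, 0.1882]
tool_rot: [[0.12, 0.993, -0.001], [0.993, -0.12, -0.0], [-0.0, -0.001, -1.0]]
ft_force: [0.2, 1.0, -1.0]
grip_width: 0.0149
gripper_force: 39.1
```

```bash
python3 - <<'E'
from h import *
import cv2
o=env.observe(); im=env.get_image("wrist"); cv2.imwrite("pics/w6.png",im[:,:,::-1])
print(o["position"],o["ft_force"],o["grip_width"])
C=cam("wrist",o); p=o["position"]
for q in ((.6593,.018,.04),p-[0,0,.062]): print(q,proj(C,q).round(1))
g=cv2.cvtColor(im,cv2.COLOR_RGB2GRAY)[150:290:3,285:357:3]
for i,r in enumerate(g): print(150+3*i,*r)
E
```

```text
[0.65899694 0.01663073 0.18815559] [ 0.20607863  0.96829877 -1.02380216] 0.014929376610572856
(0.6593, 0.018, 0.04) [319.6 187. ]
[0.65899694 0.01663073 0.12615559] [319.9 227.5]
150 252 252 252 252 253 252 252 253 252 252 252 251 249 207 206 204 204 204 202 204 202 202 198 195
153 252 252 252 252 253 252 252 253 252 252 252 251 249 206 205 204 204 204 203 204 201 202 198 196
156 252 252 252 252 253 252 252 252 252 252 252 251 204 206 206 204 204 204 203 205 201 202 197 196
159 252 252 252 252 253 252 252 253 252 252 252 251 205 206 206 203 204 204 202 205 201 202 196 196
162 252 252 252 252 253 252 252 252 252 252 252 251 215 207 206 203 204 204 201 206 201 201 198 196
165 252 252 252 252 253 252 252 252 252 252 252 251 227 206 205 202 204 204 200 205 200 202 197 196
168 252 252 252 252 252 252 252 252 252 252 252 251 226 206 206 203 204 203 201 205 202 201 198 195
171 252 252 252 252 252 252 252 252 251 251 251 250 234 208 205 202 204 203 200 205 201 201 198 195
174 252 252 252 251 252 252 252 252 251 252 251 247 203 206 205 201 204 204 200 205 201 202 197 194
177 252 252 252 251 2
[... 2828 characters left out ...]
 63 65 63 51 46 102 122 121 121 107
267 122 122 121 112 46 50 63 63 63 63 64 64 64 62 63 65 62 53 45 81 121 121 120 115
270 121 121 121 107 44 50 62 63 62 62 64 62 62 61 63 62 62 57 44 67 120 121 120 120
273 121 121 121 89 43 50 61 62 62 60 61 61 62 61 61 62 61 57 43 54 119 119 120 119
276 120 118 119 67 41 52 60 62 61 60 60 62 60 61 60 60 60 55 41 46 119 120 118 119
279 119 119 119 58 41 54 60 58 60 58 61 59 59 60 59 61 59 58 39 41 115 119 119 119
282 119 119 118 46 40 54 58 58 59 59 60 59 59 60 59 59 58 58 40 39 109 118 119 119
285 118 119 115 40 39 55 57 58 57 61 62 63 62 62 60 59 57 56 40 38 104 118 118 119
288 120 118 112 39 38 55 58 61 61 61 61 62 61 61 62 61 59 55 41 37 81 119 120 119
```

{"fn": "jog_arm", "kwargs": {"hand": [0.01,0.01,0.01,0.01,0.01], "travel": [[0.001,0.001,-0.03],[0,0,-0.03],[0,0,-0.015],[0,0,-0.005],[0,0,0]], "yaw": [0,0,0,0,0]}}

```text
time_s: 16.18
position: [0.6607, 0.0185, 0.109]
tool_rot: [[0.119, 0.993, 0.001], [0.993, -0.119, -0.0], [-0.0, 0.001, -1.0]]
ft_force: [-0.2, -0.0, -0.4]
grip_width: 0.015
gripper_force: 39.1
```

{"fn": "jog_arm", "kwargs": {"hand": [0.01,0.01,0.01,0.01,0.01], "travel": [[0,0,-0.003],[0,0,-0.002],[0,0,-0.002],[0,0,-0.002],[0,0,0]], "yaw": [0,0,0,0,0]}}

```text
time_s: 16.8
position: [0.6603, 0.0187, 0.0991]
tool_rot: [[0.119, 0.993, -0.0], [0.993, -0.119, 0.0], [0.0, -0.0, -1.0]]
ft_force: [0.1, -0.4, -0.5]
grip_width: 0.0148
gripper_force: 39.1
```

{"fn": "jog_arm", "kwargs": {"hand": [0.01,0.01,0.01,0.01,0.01], "travel": [[-0.0003,-0.0009,0],[0,0,-0.003],[0,0,-0.003],[0,0,-0.003],[0,0,-0.002]], "yaw": [0,0,0,0,0]}}

```text
time_s: 17.42
position: [0.66, 0.0178, 0.088]
tool_rot: [[0.119, 0.993, -0.0], [0.993, -0.119, 0.0], [-0.0, -0.0, -1.0]]
ft_force: [-0.4, -0.2, -0.9]
grip_width: 0.0151
gripper_force: 39.1
```

{"fn": "jog_arm", "kwargs": {"hand": [0.01,0.01,0.01,0.01,0.01], "travel": [[0,0,-0.002],[0,0,-0.002],[0,0,-0.002],[0,0,-0.002],[0,0,-0.002]], "yaw": [0,0,0,0,0]}}

```text
time_s: 18.05
position: [0.6601, 0.0178, 0.0782]
tool_rot: [[0.119, 0.993, -0.0], [0.993, -0.119, -0.0], [-0.0, -0.0, -1.0]]
ft_force: [0.1, 0.0, -0.9]
grip_width: 0.0149
gripper_force: 39.1
```

{"fn": "jog_arm", "kwargs": {"hand": [0.01,0.01,0.01,0.01,0.01], "travel": [[0,0,-0.002],[0,0,-0.002],[0,0,-0.0015],[0,0,-0.001],[0,0,-0.0005]], "yaw": [0,0,0,0,0]}}

```text
time_s: 18.68
position: [0.6601, 0.0178, 0.0713]
tool_rot: [[0.119, 0.993, -0.0], [0.993, -0.119, 0.0], [0.0, -0.0, -1.0]]
ft_force: [0.2, 0.2, -0.2]
grip_width: 0.0145
gripper_force: 39.1
```

{"fn": "jog_arm", "kwargs": {"hand": [0.01,0.01,0.01,0.01,0.01], "travel": [[0,0,-0.0007],[0,0,-0.0007],[0,0,-0.0007],[0,0,-0.0007],[0,0,0]], "yaw": [0,0,0,0,0]}}

```text
time_s: 19.3
position: [0.6601, 0.0178, 0.0695]
tool_rot: [[0.119, 0.993, 0.001], [0.993, -0.119, -0.0], [-0.0, 0.001, -1.0]]
ft_force: [-2.2, -0.2, 6.8]
grip_width: 0.0147
gripper_force: 39.9
```

The collar is seated: upward force appears at the same TCP height above its support as when it sat in the rest. Now I release and retreat.

{"fn": "jog_arm", "kwargs": {"hand": [0.03,0.04,0.04,0.04,0.04], "travel": [[0,0,0],[0,0,0],[0,0,0],[0,0,0],[0,0,0]], "yaw": [0,0,0,0,0]}}

```text
time_s: 19.92
position: [0.6601, 0.0178, 0.0685]
tool_rot: [[0.119, 0.993, -0.0], [0.993, -0.119, 0.0], [0.0, -0.0, -1.0]]
ft_force: [0.5, 0.1, 1.0]
grip_width: 0.0404
gripper_force: 0.0
```

{"fn": "jog_arm", "kwargs": {"hand": [0.04,0.04,0.04,0.04,0.04], "travel": [[0,0,0.02],[0,0,0.03],[0,0,0.04],[0,0,0.03],[0,0,0]], "yaw": [0,0,0,0,0]}}

```text
time_s: 20.55
position: [0.6609, 0.0177, 0.1911]
tool_rot: [[0.119, 0.993, 0.005], [0.993, -0.119, -0.001], [-0.0, 0.005, -1.0]]
ft_force: [0.3, -0.7, -0.3]
grip_width: 0.0396
gripper_force: 0.0
```

```bash
python3 - <<'E'
from h import *
import cv2
o=env.observe(); im=env.get_image("wrist"); cv2.imwrite("pics/w7.png",im[:,:,::-1])
print(o["position"],o["ft_force"],o["grip_width"])
C=cam("wrist",o)
h=(.6596,.0176)
for z in(.084,.044): print(z,proj(C,(*h,z)).round(1))
g=cv2.cvtColor(im,cv2.COLOR_RGB2GRAY)[160:225:2,296:346:2]
for i,r in enumerate(g): print(160+2*i,*r)
E
```

```text
[0.66085565 0.01774903 0.19108363] [ 0.27818577 -0.6666307  -0.27003046] 0.039559650595212
0.084 [316.9 204.3]
0.044 [316.8 189.4]
160 239 239 240 244 245 246 246 246 245 245 240 184 186 186 186 186 181 184 184 185 180 183 184 181 181
162 239 238 238 239 240 245 246 246 246 245 240 182 186 186 186 184 181 185 184 184 180 182 186 181 182
164 239 239 238 239 238 242 246 246 246 244 240 186 185 186 185 184 181 185 184 184 180 183 185 181 181
166 238 239 238 238 238 238 243 243 245 245 245 205 186 187 184 183 181 185 183 185 179 184 184 181 182
168 239 239 238 238 238 237 237 238 244 244 245 206 185 186 186 184 180 185 184 184 181 184 184 181 182
170 239 239 238 238 238 237 236 236 237 233 228 196 186 187 185 183 180 185 184 184 180 184 184 181 183
172 239 238 238 238 237 236 236 236 235 226 165 170 182 187 185 183 181 185 184 183 179 183 184 182 182
174 239 238 238 238 238 236 236 235 229 201 151 143 153 175 183 183 179 185 184 184 179 184 185 181 182
176 239 237 238 237 238 236 231 210 157 124 121 131 133 134 154 178 179 185 184 184 180 184 185 181 183
178 239 231 236 238 237 230 192 1
[... 1622 characters left out ...]
 244 238 177 117 112 107 147 207 241 245 242 223 227 226 191 185 184 184 184
214 247 247 247 246 245 245 245 245 244 238 236 233 244 248 247 246 245 246 247 246 230 220 186 186 191
216 247 247 247 245 245 245 245 245 246 244 244 245 248 248 247 246 245 248 247 246 245 244 228 229 235
218 247 247 247 245 245 245 245 246 246 244 244 246 247 248 247 246 245 248 247 246 245 247 248 247 247
220 246 247 247 245 245 245 245 245 246 244 244 245 248 248 246 246 245 248 247 246 245 248 247 247 247
222 246 247 247 246 245 245 245 245 246 244 244 245 248 248 247 246 245 248 247 246 246 247 247 248 247
224 246 247 247 246 245 245 246 246 246 244 244 245 248 248 247 245 245 248 247 246 245 247 247 248 247
```

```bash
python3 -c "
from rig import env
print(env.close_job())"
```

```text
the job is handed in; nothing more can be done
None
```

I pressed the plate home on the stop at about 15 N, seated the dowel through it into the base to its collar, released it and handed the job in; the rig gave no verdict.

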